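# Lock the indexing head with its pin

## Robot

A 6-joint arm with a two-finger parallel gripper is mounted at the origin on the work surface; the furniture and walls round the work are solid. World frame = base frame: x ahead of the robot, y to its left, z up, the work surface at z = 0. Lengths are in m, angles in degrees, forces in N, time in s.
With the tool pointing down it reaches from about 0.3 to 0.75 m from the base axis. Payload 8.5 kg.
Tool frame: the origin (TCP) lies on the centre line of the jaws, within the pads' length; the fingertips stand 22 mm ahead of it and the grasp point (between the pads) lies 3 mm ahead of it (env.tip_reach is the distance from the TCP to the fingertips, in m); y points along the fingers, z is the direction in which the jaws open and shut, and the axes are right-handed (so a half turn about y gives the same grasp; the last joint's range is limited). The gripper opens to 85 mm and grips with 20 to 120 N. Pads are 22 mm wide; open, the fingers measure 114 mm over their backs; the gripper's body (76 mm by 85 mm) begins 54 mm behind the grasp point. The pads swing forward as they close: fully open they stand 13 mm farther back than shut.
Start: joints at [54.013, 21.807, 74.336, -0, 83.858, -12.336], TCP at [0.221, 0.504, 0.253] pointing down, gripper open.
Joint ranges: [-178.18, 178.18], [-50.72, 133.34], [12.68, 142.11], [-81.47, 261.47], [9.98, 163.14], [-165.26, 165.26]. Speed limits (degrees/s): [136.94, 136.94, 180, 180, 180, 180].

## Interface

Orientations are given as a 3x3 rotation matrix whose columns are the frame's x, y, z axes.
In Python, from rig import env, get_image gives the robot as it stands. The module is installed in compiled form; this text tells all that it offers.
- The arm moves only by the tool carry_out, never from a script. Its argument "targets" is a list that holds one entry, the list of rows, each a list of 7 numbers: the closure, from 0 (fully open) to 1 (shut), then the shift along the world's x, y, z in mm, then the turn, a rotation vector about the world's x, y, z in degrees. In form: [[[claw, dx, dy, dz, ax, ay, az], ...]]. A call has 1 to 20 rows; each row is the pose to reach, as a shift and turn from the pose commanded when the call began; what a row does not reach only later rows make up. A row lasts 1/12 s, in which the tool goes at most 41.7 mm and 7.16 degrees, less where a joint would pass 70% of its speed; a pose out of reach is approached as far as the arm can. A call with a gripper value outside its range is refused whole. The fingers move at their own pace and stop on an object; "squeeze" is the grip in N (left out, the last holds). Time passes only in rows, so rows that repeat a pose let the fingers close. It gives the time, the measured TCP pose, the force and the opening at its end, in the units of the state.
- env.observe(): the state, without advancing time (a new reading comes with each control period).
- get_image(name): name is "scene" or "side" or "wrist"; returns a dict with "img" (420x560x3 uint8, red, green, blue), "fx", "fy", "cx", "cy" (pixels), "rvec" (rotation vector, rad) and "tvec" (3), from world to camera coordinates, as OpenCV has them. Camera axes: x right, y down, z forward; pixel columns grow to the right and rows downward; lengths in m; the calibration is good to about 2 mm. A picture is of the moment at which its call begins. There is no depth.
- env.close_job(): hands the job in, once; it reports no verdict.
The state is a dict: "time_s": time; "q": joint angles; "qvel": joint speeds; "joint_efforts": joint torques, N m; "position": TCP position; "tool_rot": TCP orientation; "ft_force": force on the tool from outside, world axes, zero at the start; "wrist_torque": the same for the moment, N m; "grip_width": finger opening in m.
Only numpy, scipy, OpenCV 4.12 (cv2) and the standard library are available. Lean on these libraries where they do the work, as an engineer would, in place of code of your own. Each camera call takes 0.05 s, during which the arm holds its last target.

## Task

Lock the indexing head: take the round-knobbed locking pin out of its stand, put it down through the round window in the grey casing, and feel about on the black index plate inside with the tip until the pin drops into the plate's hole, which is hidden in the dark and not under the middle of the window. Push the pin fully home with the gripper, do not just let it fall in, then let go and leave it upright. Press gently, never with more than 30 N on the head, and leave the cross-handled pin and the hex keys where they are.

Things in the scene. Friction and masses are not known exactly. Their poses are not given: they have to be found in the camera images.
- casing: Grey painted box-shaped indexing head, 110 x 110 x 75 mm, fixed to the bench, with bolted feet along its x sides and a shaft stub at its -y side; origin at the centre of its underside, z up. A round window 36 mm in diameter goes through its 8 mm thick flat top, in the middle. A pin fully home has its tip at the bottom of the plate's hole, 20 mm above the origin.
- window (a point): Centre of the round window, level with the casing's top face, 75 mm above the bench; z up.
- plate_mid (a point): Point on the index plate's flat top straight below the window's middle, 30 mm below the casing's top. The blackened steel plate has one vertical blind hole, 16 mm wide, 25 mm deep, mouth chamfered 1 mm, its centre 4 to 8 mm from this point in any direction, not measured. The plate is braked and does not turn.
- plate_edge (a point): Point on the same plate's top, 12 mm from plate_mid along the casing's x. The plate is sprung: it sinks about 0.4 mm per newton pressed on it (1 N to start), to a stop after 8 mm, and comes back up when let go. A pin with its tip below the plate's top by more than 9 mm is in the hole.
- pin_grip (a point): Middle of the knob of the locking pin (steel, with a plain round dark grooved knob). The knob is a cylinder 24 mm in diameter, 32 mm tall, to be gripped from above; z points up along the pin. Below it the round shank is 14 mm in diameter and 72 mm long; its lowest 6 mm taper to a flat tip 8 mm in diameter. Weighs 0.11 to 0.18 kg.
- pin_tip (a point): Centre of the locking pin's lower end, 88 mm below pin_grip along the pin; z points up along the pin.
- stand: Fixed grey plastic block, 150 x 56 x 50 mm, origin at the centre of its underside, long side along its x. Two upright holes 16.5 mm in diameter and 42 mm deep, 45 mm either side of the centre along x; one holds the locking pin, the other the cross-handled pin, in either order. The pins stand loose, 42 mm deep in it.
- cross_pin: The other pin in the stand, with the same shank but a thin cross-bar handle (48 mm long, 10 mm thick, 82 mm above its tip) in place of the knob; origin at its lower end. To be left in the stand.
- hex_keys: Loose set of hex keys, 157 x 46 x 13 mm, lying between the stand and the casing; a bystander.

How it is judged:
By the outcome, as a careful person would: the job done as asked, in the order asked, and still so for the second after the job is handed in, with the robot touching nothing.
It also fails if it takes over 64 s, if anything falls off the work surface, if the arm or the gripper's body presses on something with over 40 N, if the wrist force passes 120 N, or if a joint passes its speed limit or range.

## Working session

There is one attempt and no reset: what is moved stays moved. The work goes in short steps, Python scripts to look and compute and a tool call to move; the robot and the scene stay as the last step left them, time stands still between calls to the robot, and variables do not carry over. Pictures are saved under pics/ and viewed, and the job is handed in when it is done.

Besides the shell and the picture viewer there is one more tool, called after "Call:" as name([rows], argument=value, ...), one row to a line, values as JSON. carry_out: Moves the arm, as the interface text tells. Its arguments: {"type":"object","properties":{"targets":{"type":"array"},"squeeze":{"type":"number"}},"required":["targets"]}

```bash
mkdir -p pics
python3 - <<'E'
from rig import env,get_image
import cv2,pickle
d={}
for n in ["scene","side","wrist"]:
    r=get_image(n);d[n]=r
    cv2.imwrite(f"pics/{n}0.png",r["img"][:,:,::-1])
pickle.dump(d,open("d0.pkl","wb"))
s=env.observe()
for k,v in s.items(): print(k,v)
print(env.tip_reach)
for n in d: print(n,{k:v for k,v in d[n].items() if k!="img"})
E
```

```text
time_s 0.15
q [ 5.40138062e+01  2.18334722e+01  7.43710399e+01  1.02942841e-03
  8.38584487e+01 -1.23349098e+01]
qvel [ 0.00088906 -0.19331983 -0.21846262  0.07815728 -0.11713144 -0.06290783]
joint_efforts [ 2.79572880e-03 -4.48628139e+01 -2.31344301e+01 -1.45870763e-04
  3.77869554e-03  4.42804321e-05]
position [0.22051953 0.50364937 0.25286296]
tool_rot [[ 9.16003162e-01 -6.60141046e-04  4.01170502e-01]
 [-4.01170966e-01 -8.78664982e-04  9.16002775e-01]
 [-2.52196558e-04 -9.99999396e-01 -1.06968932e-03]]
ft_force [0.20575762 0.68007848 0.86355901]
wrist_torque [ 0.01348646  0.01179731 -0.04205004]
grip_width 0.08532184756603682
0.022
scene {'fx': 484.13238714744176, 'fy': 484.13238714744176, 'cx': 275.4850603264151, 'cy': 212.5744030129076, 'rvec': array([ 0.81836608, -2.49441301,  1.1923222 ]), 'tvec': array([0.48076022, 0.1973427 , 0.86761267])}
side {'fx': 532.9339122905861, 'fy': 532.9339122905861, 'cx': 279.38117731568167, 'cy': 210.46965942989306, 'rvec': array([ 0.10885972, -3.00458648,  0.80878729]), 'tvec': array([ 0.51180345, -0.02656056,  0.96796805])}
wrist {'fx': 378.72667389997395, 'fy': 378.72667389997395, 'cx': 283.0446970920612, 'cy': 216.2251588029456, 'rvec': array([-2.43338539, -1.59075013, -0.21382527]), 'tvec': array([-0.54841652, -0.03503468,  0.37804374])}
```

View pics/scene0.png

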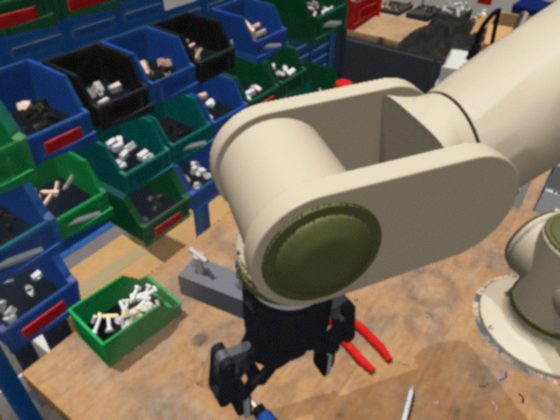

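View pics/side0.png

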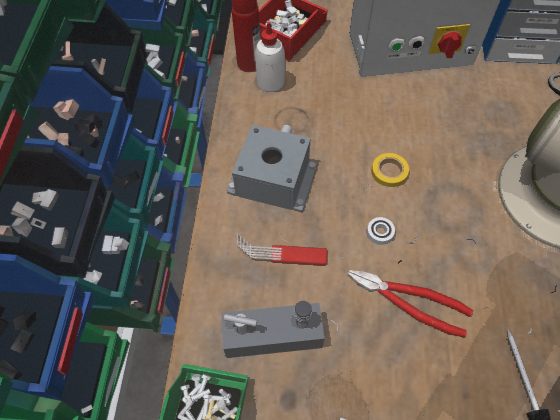

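View pics/wrist0.png

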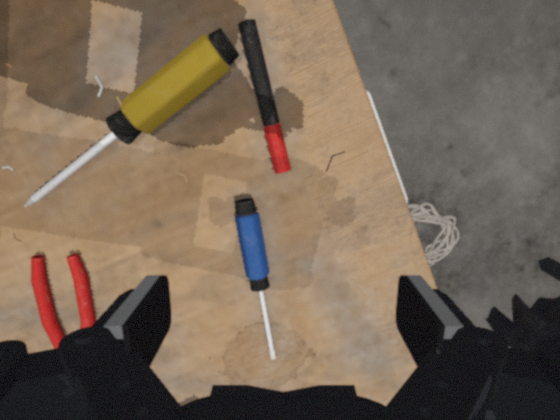

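The side view shows the knob (303,309), the cross handle (240,321), the casing window (271,155) and the hex keys (285,254). The scene view is blocked by the arm. I'll enlarge the side view and measure.

```bash
cat > h.py <<'E'
import numpy as np,cv2
def ray(r,u,v):
    R=cv2.Rodrigues(np.array(r["rvec"]))[0];t=np.array(r["tvec"])
    d=R.T@np.array([(u-r["cx"])/r["fx"],(v-r["cy"])/r["fy"],1]);return -R.T@t,d
def onz(r,u,v,z):
    c,d=ray(r,u,v);return c+d*(z-c[2])/d[2]
def proj(r,p):
    R=cv2.Rodrigues(np.array(r["rvec"]))[0];q=R@np.array(p)+np.array(r["tvec"])
    return np.array([r["fx"]*q[0]/q[2]+r["cx"],r["fy"]*q[1]/q[2]+r["cy"]])
E
python3 - <<'E'
import pickle,cv2
from h import *
d=pickle.load(open("d0.pkl","rb"));r=d["side"];im=r["img"]
a=cv2.resize(im[110:220,215:335],None,fx=5,fy=5,interpolation=cv2.INTER_CUBIC)
b=cv2.resize(im[285:365,210:340],None,fx=6,fy=6,interpolation=cv2.INTER_CUBIC)
cv2.imwrite("pics/a.png",a[:,:,::-1]);cv2.imwrite("pics/b.png",b[:,:,::-1])
print(ray(r,280,210))
for n,u,v,z in [("win",271,155,.075),("knobtop",303,308,.112),("cross",240,321,.09)]: print(n,onz(r,u,v,z))
E
```

```text
(array([0.46487966, 0.54545666, 0.82823567]), array([ 0.04421902, -0.50114382, -0.86423473]))
win [ 0.52725973 -0.0006628   0.075     ]
knobtop [0.45748651 0.28668961 0.112     ]
cross [0.54611088 0.30460882 0.09      ]
```

View pics/a.png

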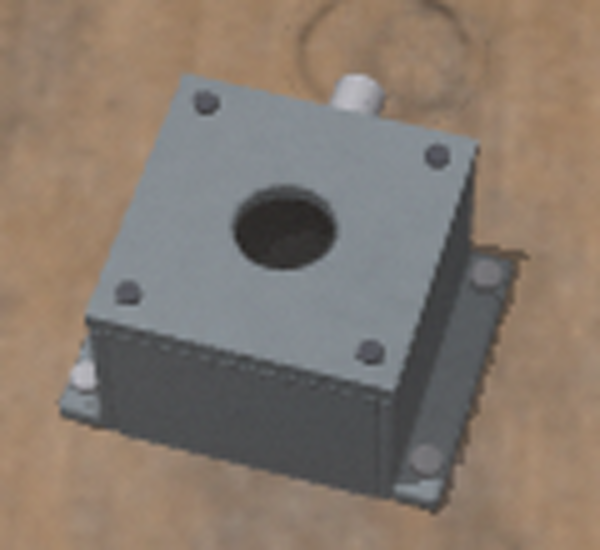

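View pics/b.png

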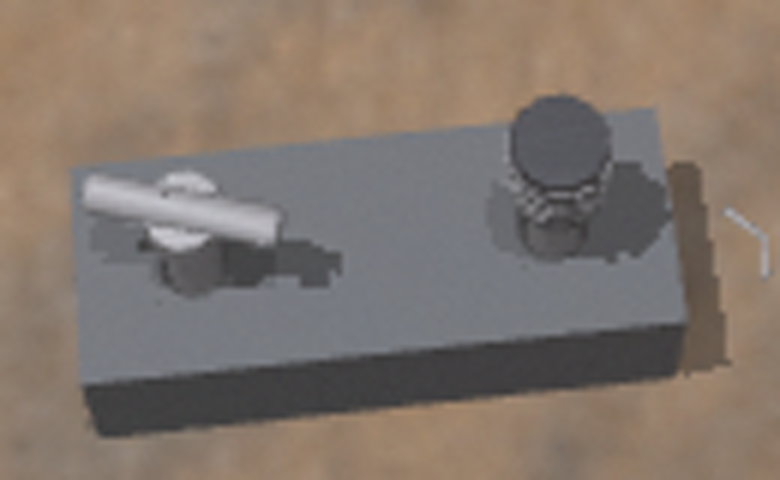

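Run:
```python
import pickle,cv2
from h import *
d=pickle.load(open("d0.pkl","rb"));r=d["side"];im=r["img"]
A=lambda x,y:(215+(x+.5)/5-.5,110+(y+.5)/5-.5)
B=lambda x,y:(210+(x+.5)/6-.5,285+(y+.5)/6-.5)
C=np.array([onz(r,*A(*p),.075)[:2] for p in [(183,73),(478,148),(395,390),(88,318)]])
S=np.array([onz(r,*B(*p),.05)[:2] for p in [(70,168),(655,108),(685,322),(82,383)]])
for P in (C,S):
    print(P.round(4).tolist(),"mean",P.mean(0).round(4),"sides",np.linalg.norm(P-np.roll(P,-1,0),axis=1).round(4))
e=np.roll(C,-1,0)-C;print("casing ang",np.degrees(np.arctan2(e[:,1],e[:,0])))
e=np.roll(S,-1,0)-S;print("stand ang",np.degrees(np.arctan2(e[:,1],e[:,0])))
print("window",onz(r,*A(285,228),.075))
for x,y in [(233,228),(337,228),(285,186),(285,270)]: print(onz(r,*A(x,y),.075))
print("knob",onz(r,*B(560,141),.112),onz(r,*B(509,141),.112),onz(r,*B(611,141),.112))
print("pinbase",onz(r,*B(553,245),.05))
u=(S[1]+S[2]-S[0]-S[3]);u/=np.linalg.norm(u)
print("hole est",S.mean(0)+.045*u,S.mean(0)-.045*u, u)
w=im[140:172,255:290].astype(float);g=np.clip(w*4-60,0,255).astype(np.uint8)
cv2.imwrite("pics/w.png",cv2.resize(g,None,fx=14,fy=14,interpolation=cv2.INTER_CUBIC)[:,:,::-1])
```

```text
[[0.5686, -0.0664], [0.4608, -0.0397], [0.4839, 0.0638], [0.5901, 0.0419]] mean [ 5.259e-01 -1.000e-04] sides [0.111  0.106  0.1085 0.1105]
[[0.5805, 0.2805], [0.4332, 0.2539], [0.4237, 0.3089], [0.5704, 0.3347]] mean [0.502  0.2945] sides [0.1496 0.0558 0.1489 0.0551]
casing ang [ 166.08129937   77.43029811  -11.61994182 -101.24455505]
stand ang [-169.76837979   99.7833325     9.97832769  -79.51874063]
window [ 5.26182723e-01 -3.07212535e-04  7.50000000e-02]
[0.54424088 0.00092806 0.075     ]
[ 0.50813237 -0.00154195  0.075     ]
[ 0.52767371 -0.01840711  0.075     ]
[0.52472052 0.01744335 0.075     ]
knob [0.45759675 0.28682016 0.112     ] [0.46949963 0.2876741  0.112     ] [0.44569745 0.28596647 0.112     ]
pinbase [0.45727989 0.29170464 0.05      ]
hole est [0.45765992 0.28658218] [0.54626376 0.30237332] [-0.98448708 -0.17545711]
```

View pics/w.png

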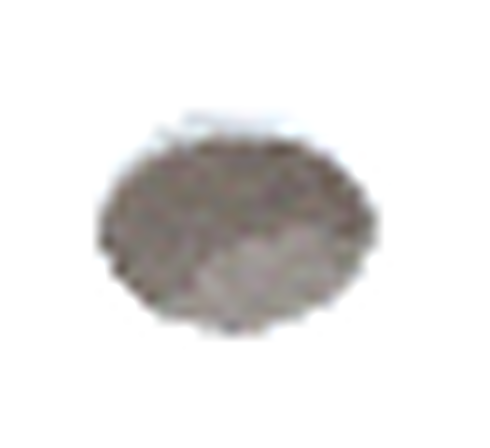

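Each measurement fits the sizes given: the knob is 24 mm wide, the stand 150×56 mm, the casing 110×110 mm and the window 36 mm. The knob axis is at (0.4576, 0.2867), which agrees with the stand-hole estimate, and the window is at (0.526, 0.000). I'll move above the knob and keep the current yaw.

Call:
carry_out([
  [[0, 20, -18, 0, 0, 0, 0], [0, 45, -41, 0, 0, 0, 0], [0, 70, -64, 0, 0, 0, 0], [0, 95, -87, 0, 0, 0, 0], [0, 120, -110, 0, 0, 0, 0], [0, 145, -133, 0, 0, 0, 0], [0, 170, -156, 0, 0, 0, 0], [0, 195, -179, 0, 0, 0, 0], [0, 218, -200, 0, 0, 0, 0], [0, 232, -212, 0, 0, 0, 0], [0, 237, -217, 0, 0, 0, 0], [0, 237, -217, 0, 0, 0, 0], [0, 237, -217, 0, 0, 0, 0]],
], squeeze=70)

```text
time_s: 1.23
position: [0.457, 0.2872, 0.2532]
tool_rot: [[0.916, -0.001, 0.401], [-0.401, 0.0, 0.916], [-0.001, -1.0, -0.0]]
ft_force: [-0.4, 0.3, -0.0]
grip_width: 0.0853
```

Run:
```python
from rig import env,get_image
from h import *
r=get_image("wrist")
cv2.imwrite("pics/w1.png",r["img"][:,:,::-1])
s=env.observe();print(s["time_s"],s["position"],s["ft_force"])
print(proj(r,[.4576,.2867,.112]),proj(r,[.4576,.2867,.050]))
```

```text
1.2833 [0.45673234 0.28754938 0.25327991] [0.22222143 0.25132376 0.24872157]
[284.15862252 209.96495532] [283.99986124 192.13867204]
```

View pics/w1.png

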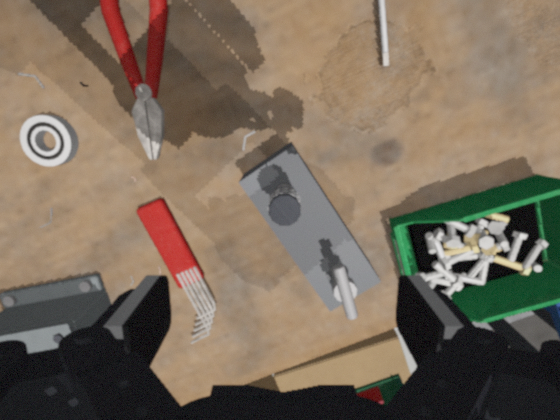

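The wrist view shows the knob top at (286,209), against a predicted (284,210), so the two agree to about 1 mm. Next I'll go down and grip.

Call:
carry_out([
  [[0, 0, 0, -20, 0, 0, 0], [0, 0, 0, -45, 0, 0, 0], [0, 0, 0, -70, 0, 0, 0], [0, 0, 0, -95, 0, 0, 0], [0, 0, 0, -118, 0, 0, 0], [0, 0, 0, -135, 0, 0, 0], [0, 0, 0, -145, 0, 0, 0], [0, 0, 0, -149, 0, 0, 0], [0, 0, 0, -149, 0, 0, 0], [0.4, 0, 0, -149, 0, 0, 0], [0.6, 0, 0, -149, 0, 0, 0], [1, 0, 0, -149, 0, 0, 0], [1, 0, 0, -149, 0, 0, 0], [1, 0, 0, -149, 0, 0, 0], [1, 0, 0, -149, 0, 0, 0], [1, 0, 0, -149, 0, 0, 0], [1, 0, 0, -149, 0, 0, 0], [1, 0, 0, -149, 0, 0, 0]],
], squeeze=70)

```text
time_s: 2.78
position: [0.4579, 0.2869, 0.1049]
tool_rot: [[0.916, 0.001, 0.401], [-0.401, 0.0, 0.916], [0.001, -1.0, 0.001]]
ft_force: [-0.7, -0.4, 4.7]
grip_width: 0.022
```

Run:
```python
from rig import env,get_image
from h import *
r=get_image("side")
cv2.imwrite("pics/s2.png",cv2.resize(r["img"][200:400,180:440],None,fx=3,fy=3)[:,:,::-1])
s=env.observe();print(s["time_s"],s["position"],s["ft_force"],s["grip_width"],s["wrist_torque"])
```

```text
2.8333 [0.45795684 0.28687272 0.10491319] [ 0.50655273 -0.7673799   5.79748101] 0.022289676294953948 [-0.04016145  0.11782009 -0.04330851]
```

View pics/s2.png

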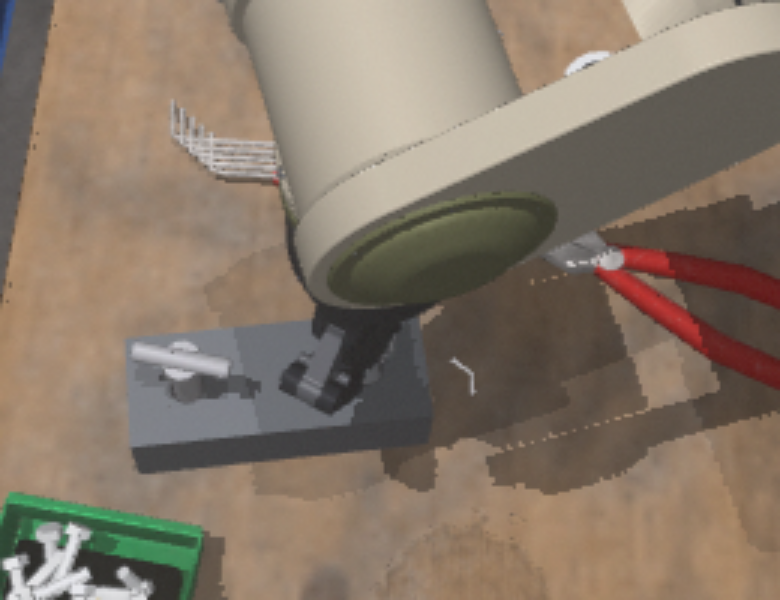

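The pin is gripped at a width of 22 mm. Lifting straight up by 95 mm.

Call:
carry_out([
  [[1, 0, 0, 4, 0, 0, 0], [1, 0, 0, 10, 0, 0, 0], [1, 0, 0, 18, 0, 0, 0], [1, 0, 0, 28, 0, 0, 0], [1, 0, 0, 40, 0, 0, 0], [1, 0, 0, 53, 0, 0, 0], [1, 0, 0, 66, 0, 0, 0], [1, 0, 0, 79, 0, 0, 0], [1, 0, 0, 89, 0, 0, 0], [1, 0, 0, 95, 0, 0, 0], [1, 0, 0, 95, 0, 0, 0], [1, 0, 0, 95, 0, 0, 0]],
])

```text
time_s: 3.83
position: [0.4575, 0.2868, 0.1995]
tool_rot: [[0.916, 0.0, 0.401], [-0.401, 0.0, 0.916], [0.0, -1.0, 0.0]]
ft_force: [0.2, -0.3, -2.3]
grip_width: 0.022
```

Run:
```python
from rig import env,get_image
from h import *
r=get_image("side")
s=env.observe();print(s["time_s"],s["position"],s["ft_force"],s["grip_width"],s["wrist_torque"])
p=s["position"];print(proj(r,[p[0],p[1],p[2]-.0969]))
cv2.imwrite("pics/s3.png",cv2.resize(r["img"][160:360,200:460],None,fx=3,fy=3)[:,:,::-1])
r=get_image("wrist")
cv2.imwrite("pics/w3.png",r["img"][:,:,::-1])
```

```text
3.8833 [0.45738884 0.28667766 0.19899499] [ 0.57771125 -0.6751706  -1.4230191 ] 0.022133894289370352 [-0.0381922   0.02818152 -0.04274187]
[302.86468673 310.39565417]
```

View pics/s3.png

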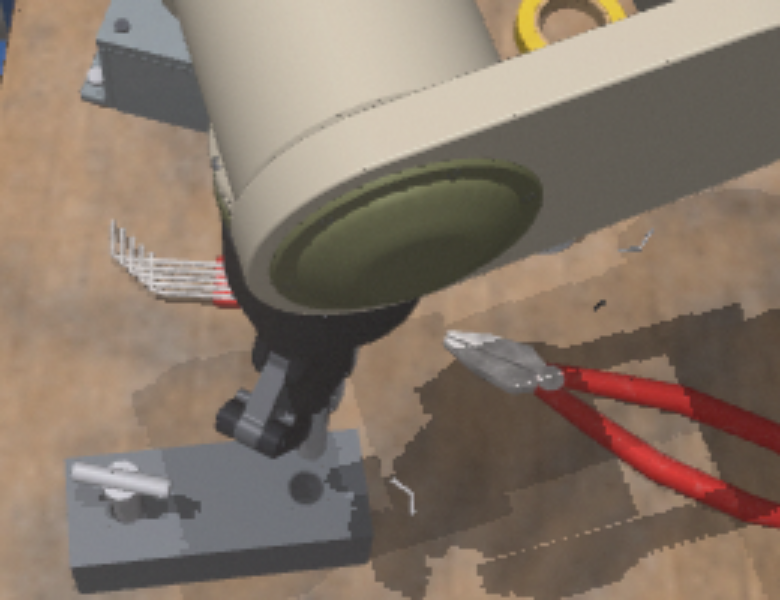

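View pics/w3.png

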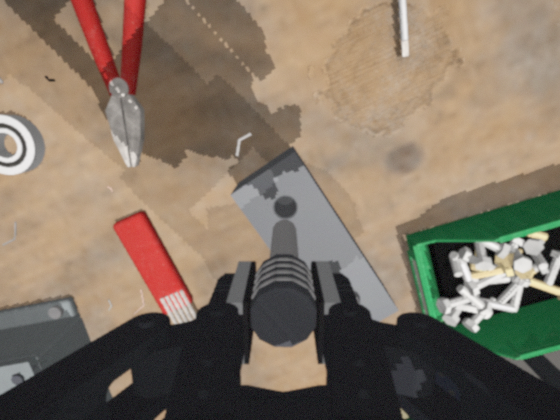

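The pin came out cleanly: the empty stand hole is visible, and the tip is at about crop (312,455) against a predicted (309,451). The load change matches the pin's weight. Moving over the window.

Call:
carry_out([
  [[1, 4, -15, 0, 0, 0, 0], [1, 9, -39, 0, 0, 0, 0], [1, 16, -65, 0, 0, 0, 0], [1, 22, -91, 0, 0, 0, 0], [1, 28, -117, 0, 0, 0, 0], [1, 34, -143, 0, 0, 0, 0], [1, 40, -169, 0, 0, 0, 0], [1, 47, -195, 0, 0, 0, 0], [1, 53, -221, 0, 0, 0, 0], [1, 59, -245, 0, 0, 0, 0], [1, 64, -265, 0, 0, 0, 0], [1, 67, -280, 0, 0, 0, 0], [1, 68.5, -286, 0, 0, 0, 0], [1, 68.5, -287, 0, 0, 0, 0], [1, 68.5, -287, 0, 0, 0, 0], [1, 68.5, -287, 0, 0, 0, 0]],
])

```text
time_s: 5.27
position: [0.5258, 0.0007, 0.1991]
tool_rot: [[0.916, -0.001, 0.4], [-0.4, 0.0, 0.916], [-0.001, -1.0, 0.0]]
ft_force: [-0.4, 1.2, -1.7]
grip_width: 0.022
```

Run:
```python
from rig import env,get_image
from h import *
import pickle
d={}
s=env.observe();print(s["time_s"],s["position"],s["ft_force"],s["grip_width"],s["wrist_torque"])
p=s["position"]
for n in ["side","wrist","scene"]:
    r=get_image(n);d[n]=r
    cv2.imwrite(f"pics/{n}4.png",r["img"][:,:,::-1])
    print(n,"tip",proj(r,[p[0],p[1],p[2]-.0969]),"win",proj(r,[.5261,-.0003,.075]))
pickle.dump(d,open("d4.pkl","wb"))
```

```text
5.2667 [0.52582542 0.00068151 0.19913947] [-0.39111207  1.16002944 -1.71636336] 0.022022330113419013 [0.03294326 0.04683861 0.02989465]
side tip [271.4146038  146.16921057] win [271.64704499 155.20599845]
wrist tip [284.53231078 227.13978844] win [283.20934583 216.08538889]
scene tip [301.68590067 175.31122212] win [301.28195555 185.3400478 ]
```

View pics/wrist4.png

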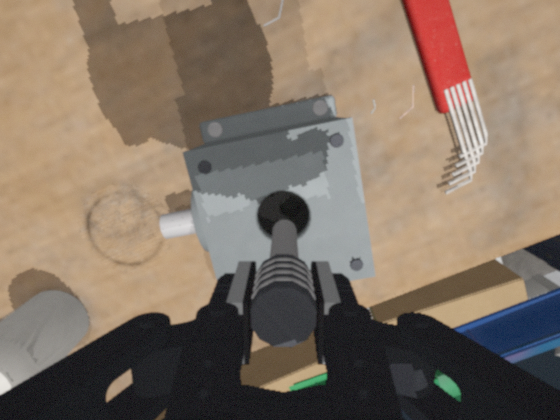

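View pics/side4.png

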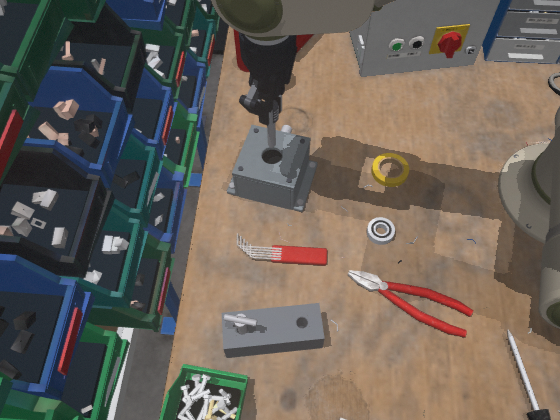

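View pics/scene4.png

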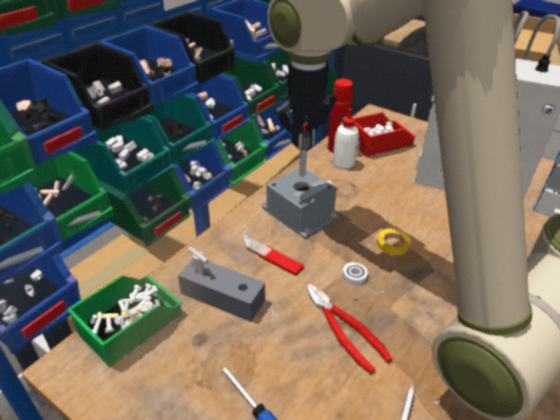

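Run:
```python
import pickle
from h import *
d=pickle.load(open("d4.pkl","rb"))
w=cv2.resize(d["wrist"]["img"][180:250,235:335],None,fx=7,fy=7,interpolation=cv2.INTER_CUBIC)
s=cv2.resize(d["side"]["img"][125:185,235:315],None,fx=7,fy=7,interpolation=cv2.INTER_CUBIC)
c=cv2.resize(d["scene"]["img"][155:215,265:345],None,fx=7,fy=7,interpolation=cv2.INTER_CUBIC)
w=np.clip(w.astype(float)*1.6,0,255).astype(np.uint8)
cv2.imwrite("pics/w5.png",w[:,:,::-1]);cv2.imwrite("pics/s5.png",s[:,:,::-1]);cv2.imwrite("pics/c5.png",c[:,:,::-1])
```

```text
(no output)
```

View pics/w5.png

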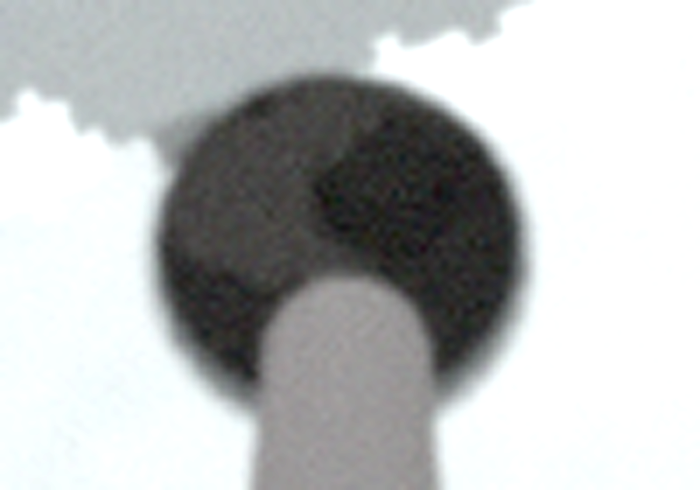

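View pics/s5.png

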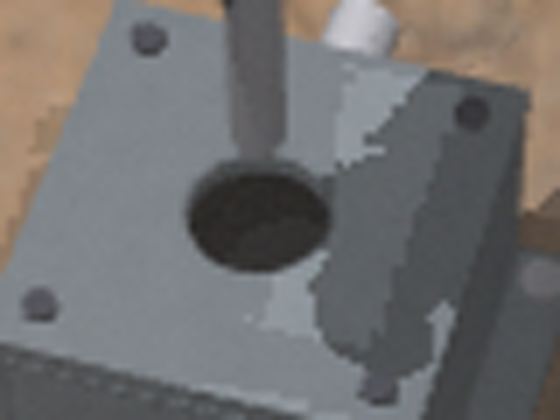

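View pics/c5.png

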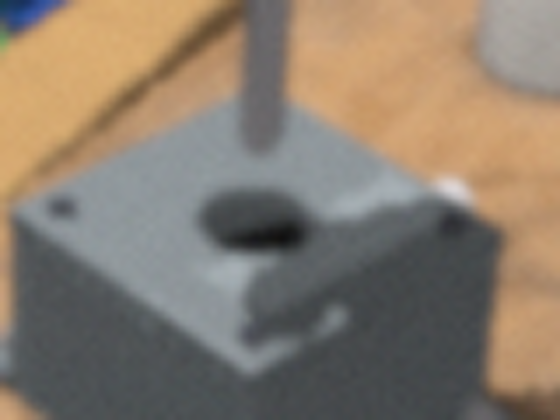

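```bash
python3 - <<'E'
import pickle
from h import *
d=pickle.load(open("d4.pkl","rb"))
r=d["wrist"]
win=np.array([.5261,-.0003])
for n,x,y in [("left tip of dark",318,190),("top",385,118),("mid dark",420,200),("right",515,240),("lowleft",200,280)]:
    print(n,((onz(r,235+x/7,180+y/7,.045)[:2]-win)*1000).round(1))
r=d["scene"]
for n,x,y in [("dark mid",275,233),("dark left end",222,240),("dark right",305,230)]:
    print(n,((onz(r,265+x/7,155+y/7,.045)[:2]-win)*1000).round(1))
r=d["side"]
for n,x,y in [("border",235,240),("border2",300,205),("light mid",280,240)]:
    print(n,((onz(r,235+x/7,125+y/7,.045)[:2]-win)*1000).round(1))
# window centre from wrist: circle approx & from scene
print("win wrist",onz(d["wrist"],235+342/7,180+248/7,.075), "scene",onz(d["scene"],265+258/7,155+219/7,.075))
for k in ("wrist","scene","side"):
    im=d[k]["img"]; p=proj(d[k],[.5261,-.0003,.06]).round().astype(int)
    g=np.clip((im[p[1]-22:p[1]+22,p[0]-28:p[0]+28].astype(float)-5)*5,0,255).astype(np.uint8)
    g=cv2.medianBlur(g,3)
    cv2.imwrite(f"pics/dk_{k}.png",cv2.resize(g,None,fx=8,fy=8,interpolation=cv2.INTER_CUBIC)[:,:,::-1]); print(k,p-[28,22])
E
python3 -c "
import cv2,numpy as np
cv2.imwrite('pics/dk.png',cv2.resize(np.hstack([cv2.imread('pics/dk_%s.png'%k) for k in ('wrist','side')]),(800,314)))"
```

```text
left tip of dark [ 0.4 -2.4]
top [-3.9  7.2]
mid dark [5.8 7.1]
right [13.9 14.7]
lowleft [  4.5 -18.1]
dark mid [ 10.2 -29.9]
dark left end [ 21.8 -16.4]
dark right [  3.3 -37.2]
border [  7.2 -12.3]
border2 [ -8.6 -24.5]
light mid [ -4.3 -13.1]
win wrist [5.25855863e-01 2.79404080e-04 7.50000000e-02] scene [0.52314388 0.00187466 0.075     ]
wrist [255 188]
scene [273 169]
side [244 138]
```

View pics/dk.png

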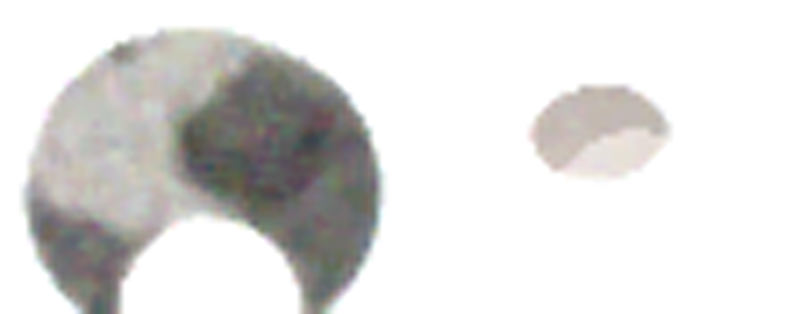

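Contrast-stretching the wrist view shows a distinctly darker round blob in the window, centred near (291,206). It may be the hole, so I'll check its size and position on the plate plane.

Run:
```python
import pickle
from h import *
d=pickle.load(open("d4.pkl","rb"));r=d["wrist"]
W=onz(r,235+342/7,180+248/7,.075)[:2]; print(W)
f=lambda x,y:(onz(r,255+x/.893/8-.5,188+y/.892/8-.5,.045)[:2]-np.array([.5261,-.0003]))*1000
c=f(257,130);L,R,T,B=f(180,135),f(335,130),f(257,55),f(257,205)
print(c,np.hypot(*c),np.linalg.norm(L-R),np.linalg.norm(T-B))
print("vs wristwindow",c+ (np.array([.5261,-.0003])-W)*1000)
```

```text
[5.25855863e-01 2.79404080e-04]
[2.40789691 4.86326656] 5.426723608904451 16.187438999716377 16.137918646488068
vs wristwindow [2.65203356 4.28386248]
```

The blob measures 16.2 × 16.1 mm on the plate plane, matching the 16 mm hole. It sits about 5.3 mm from the middle, within the 4–8 mm given. I'll go down slightly to the far side of it, touch the plate lightly and then slide towards it.

Call:
carry_out([
  [[1, -1, -2, -5, 0, 0, 0], [1, -1, -2, -13, 0, 0, 0], [1, -1, -2, -22, 0, 0, 0], [1, -1, -2, -31, 0, 0, 0], [1, -1, -2, -39, 0, 0, 0], [1, -1, -2, -46, 0, 0, 0], [1, -1, -2, -51, 0, 0, 0], [1, -1, -2, -53, 0, 0, 0], [1, -1, -2, -54, 0, 0, 0], [1, -1, -2, -54, 0, 0, 0], [1, -1, -2, -54, 0, 0, 0]],
])

```text
time_s: 6.33
position: [0.5253, -0.0022, 0.1456]
tool_rot: [[0.916, 0.001, 0.401], [-0.401, -0.0, 0.916], [0.001, -1.0, 0.0]]
ft_force: [0.8, -0.1, -1.3]
grip_width: 0.0219
```

```bash
cat > o.py <<'E'
from rig import env
import numpy as np
s=env.observe();print(s["time_s"],(s["position"]*1000).round(2),"tipz",((s["position"][2]-.0969)*1000).round(2),s["ft_force"].round(2),s["wrist_torque"].round(3),s["grip_width"])
E
python3 o.py
```

```text
6.3333 [525.32  -2.23 145.63] tipz 48.73 [ 0.78 -0.12 -1.31] [ 0.02  -0.025  0.036] 0.02193367793438772
```

The tip is in the window, still free, at about 48.7 mm. I'll press slowly to about 2 mm below the plate top.

Call:
carry_out([
  [[1, 0, 0, -1, 0, 0, 0], [1, 0, 0, -2, 0, 0, 0], [1, 0, 0, -3, 0, 0, 0], [1, 0, 0, -4, 0, 0, 0], [1, 0, 0, -5, 0, 0, 0], [1, 0, 0, -5.5, 0, 0, 0], [1, 0, 0, -5.5, 0, 0, 0], [1, 0, 0, -5.5, 0, 0, 0]],
])

```text
time_s: 7.0
position: [0.5253, -0.0023, 0.1402]
tool_rot: [[0.916, 0.001, 0.401], [-0.401, -0.0, 0.916], [0.001, -1.0, 0.0]]
ft_force: [-1.4, -0.5, 4.6]
grip_width: 0.0225
```

```bash
python3 o.py
```

```text
7.0 [525.31  -2.26 140.15] tipz 43.25 [-1.43 -0.46  4.64] [-0.02   0.151  0.041] 0.022478536180119933
```

Contact is about 6 N at 1.75 mm of sink, as the spring rate predicts, so this is the plate. Sliding towards the dark spot.

Call:
carry_out([
  [[1, 0.4, 0.8, 0, 0, 0, 0], [1, 0.8, 1.7, 0, 0, 0, 0], [1, 1.2, 2.6, 0, 0, 0, 0], [1, 1.6, 3.4, 0, 0, 0, 0], [1, 2, 4.3, 0, 0, 0, 0], [1, 2.4, 5.2, 0, 0, 0, 0], [1, 2.8, 6, 0, 0, 0, 0], [1, 3.2, 6.9, 0, 0, 0, 0], [1, 3.2, 6.9, 0, 0, 0, 0], [1, 3.2, 6.9, 0, 0, 0, 0]],
])

```text
time_s: 7.83
position: [0.5283, 0.0048, 0.1397]
tool_rot: [[0.916, -0.0, 0.401], [-0.401, 0.0, 0.916], [-0.0, -1.0, 0.0]]
ft_force: [-0.3, 0.3, -1.6]
grip_width: 0.0218
```

```bash
python3 o.py
```

```text
7.8333 [528.3   4.8 139.7] tipz 42.8 [-0.28  0.34 -1.57] [ 0.01   0.06  -0.052] 0.021787410959345752
```

The force fell to the pin's weight alone, so the tip is over the hole. I'll go down in small steps to 7 mm lower and check for side loads.

Call:
carry_out([
  [[1, 0, 0, -1, 0, 0, 0], [1, 0, 0, -2, 0, 0, 0], [1, 0, 0, -3, 0, 0, 0], [1, 0, 0, -4, 0, 0, 0], [1, 0, 0, -5, 0, 0, 0], [1, 0, 0, -5, 0, 0, 0], [1, 0, 0, -5, 0, 0, 0]],
])

```text
time_s: 8.42
position: [0.5283, 0.0047, 0.1348]
tool_rot: [[0.916, -0.0, 0.401], [-0.401, 0.0, 0.916], [-0.0, -1.0, -0.0]]
ft_force: [-0.1, -0.1, -1.7]
grip_width: 0.0223
```

```bash
python3 o.py
```

```text
8.4167 [528.3    4.69 134.76] tipz 37.86 [-0.09 -0.08 -1.73] [-0.015 -0.02   0.01 ] 0.022334945971898685
```

Call:
carry_out([
  [[1, 0, 0, -1, 0, 0, 0], [1, 0, 0, -2, 0, 0, 0], [1, 0, 0, -3, 0, 0, 0], [1, 0, 0, -4, 0, 0, 0], [1, 0, 0, -5, 0, 0, 0], [1, 0, 0, -6, 0, 0, 0], [1, 0, 0, -7, 0, 0, 0], [1, 0, 0, -8, 0, 0, 0], [1, 0, 0, -8, 0, 0, 0], [1, 0, 0, -8, 0, 0, 0]],
])

```text
time_s: 9.25
position: [0.5283, 0.0047, 0.1268]
tool_rot: [[0.916, -0.0, 0.401], [-0.401, 0.0, 0.916], [-0.0, -1.0, -0.0]]
ft_force: [0.1, 0.1, -1.9]
grip_width: 0.0224
```

```bash
python3 o.py
```

```text
9.25 [528.32   4.67 126.78] tipz 29.88 [ 0.13  0.07 -1.91] [-0.044 -0.004  0.018] 0.022435555651073125
```

The tip is 15 mm deep with no side load. I'll push home, about 2 mm past the nominal bottom, and expect about 6 N.

Call:
carry_out([
  [[1, 0, 0, -1, 0, 0, 0], [1, 0, 0, -2, 0, 0, 0], [1, 0, 0, -3, 0, 0, 0], [1, 0, 0, -4, 0, 0, 0], [1, 0, 0, -5, 0, 0, 0], [1, 0, 0, -6, 0, 0, 0], [1, 0, 0, -7, 0, 0, 0], [1, 0, 0, -8, 0, 0, 0], [1, 0, 0, -9, 0, 0, 0], [1, 0, 0, -10, 0, 0, 0], [1, 0, 0, -11, 0, 0, 0], [1, 0, 0, -12, 0, 0, 0], [1, 0, 0, -12, 0, 0, 0], [1, 0, 0, -12, 0, 0, 0]],
])

```text
time_s: 10.42
position: [0.5285, 0.0046, 0.1152]
tool_rot: [[0.916, 0.001, 0.401], [-0.401, -0.0, 0.916], [0.001, -1.0, 0.0]]
ft_force: [-0.7, 0.8, 3.5]
grip_width: 0.0221
```

```bash
python3 o.py
```

```text
10.4167 [528.52   4.64 115.17] tipz 18.27 [-0.72  0.85  3.48] [-0.009  0.114  0.055] 0.022085493246454962
```

The pin bottomed with about 5 N at a tip height of 18.3 mm, which is the 20 mm home height less the plate's sink. I'll press a little more firmly to confirm, then ease back so the plate returns.

Call:
carry_out([
  [[1, 0, 0, -1, 0, 0, 0], [1, 0, 0, -2, 0, 0, 0], [1, 0, 0, -2.5, 0, 0, 0], [1, 0, 0, -2.5, 0, 0, 0], [1, 0, 0, -2.5, 0, 0, 0]],
])

```text
time_s: 10.83
position: [0.5287, 0.0046, 0.1131]
tool_rot: [[0.916, 0.001, 0.401], [-0.401, -0.0, 0.916], [0.002, -1.0, 0.0]]
ft_force: [-1.3, -0.3, 10.3]
grip_width: 0.0222
```

```bash
python3 o.py
```

```text
10.8333 [528.7    4.56 113.08] tipz 16.18 [-1.28 -0.32 10.3 ] [ 0.055  0.367 -0.013] 0.022189221554797182
```

About 12 N on the bottom and solid. I'll ease back to the home height, still lightly seated, then open and retreat straight up.

Call:
carry_out([
  [[1, 0, 0, 1, 0, 0, 0], [1, 0, 0, 2, 0, 0, 0], [1, 0, 0, 3, 0, 0, 0], [1, 0, 0, 3, 0, 0, 0], [1, 0, 0, 3, 0, 0, 0]],
])

```text
time_s: 11.25
position: [0.5284, 0.0047, 0.1154]
tool_rot: [[0.916, 0.0, 0.401], [-0.401, -0.0, 0.916], [0.0, -1.0, 0.0]]
ft_force: [0.6, 0.1, 3.6]
grip_width: 0.0218
```

```bash
python3 o.py
```

```text
11.25 [528.41   4.65 115.37] tipz 18.47 [0.57 0.05 3.59] [ 0.01   0.068 -0.015] 0.021783486027295934
```

Call:
carry_out([
  [[0.6, 0, 0, 0, 0, 0, 0], [0.4, 0, 0, 0, 0, 0, 0], [0.2, 0, 0, 0, 0, 0, 0], [0, 0, 0, 0, 0, 0, 0], [0, 0, 0, 0, 0, 0, 0], [0, 0, 0, 0, 0, 0, 0], [0, 0, 0, 0, 0, 0, 0]],
])

```text
time_s: 11.83
position: [0.5283, 0.0047, 0.1153]
tool_rot: [[0.916, -0.0, 0.401], [-0.401, 0.0, 0.916], [-0.0, -1.0, -0.0]]
ft_force: [-0.5, -0.3, -0.6]
grip_width: 0.0852
```

```bash
python3 o.py
python3 - <<'E'
from rig import get_image
import cv2
r=get_image("wrist");cv2.imwrite("pics/w8.png",r["img"][:,:,::-1])
E
```

```text
11.8333 [528.32   4.69 115.27] tipz 18.37 [-0.45 -0.27 -0.64] [0.025 0.033 0.013] 0.08515995711957963
```

View pics/w8.png

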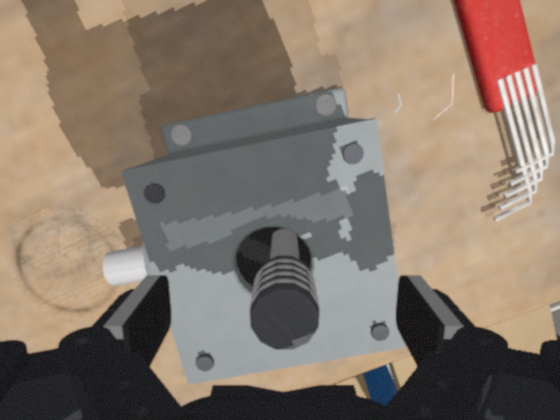

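The gripper is open and clear of the knob, with the pin standing in the window. Retreating up, then aside for a check.

Call:
carry_out([
  [[0, 0, 0, 8, 0, 0, 0], [0, 0, 0, 22, 0, 0, 0], [0, 0, 0, 40, 0, 0, 0], [0, 0, 0, 60, 0, 0, 0], [0, 0, 0, 80, 0, 0, 0], [0, 0, 0, 98, 0, 0, 0], [0, 0, 0, 110, 0, 0, 0], [0, -15, 10, 120, 0, 0, 0], [0, -40, 25, 125, 0, 0, 0], [0, -65, 40, 130, 0, 0, 0], [0, -90, 50, 130, 0, 0, 0], [0, -110, 55, 130, 0, 0, 0], [0, -120, 60, 130, 0, 0, 0], [0, -120, 60, 130, 0, 0, 0], [0, -120, 60, 130, 0, 0, 0]],
])

```text
time_s: 13.13
position: [0.409, 0.0646, 0.2459]
tool_rot: [[0.916, 0.001, 0.401], [-0.401, -0.0, 0.916], [0.001, -1.0, 0.0]]
ft_force: [-0.3, 0.3, 0.4]
grip_width: 0.0853
```

```bash
python3 o.py
python3 - <<'E'
from rig import get_image
from h import *
import pickle
d={}
for n in ["scene","side","wrist"]:
    r=get_image(n);d[n]=r;cv2.imwrite(f"pics/{n}9.png",r["img"][:,:,::-1])
    print(n,[proj(r,[.5284,.0047,z]).round(1).tolist() for z in (.124,.092,.075)])
pickle.dump(d,open("d9.pkl","wb"))
a=cv2.resize(d["side"]["img"][100:215,215:335],(600,575),interpolation=cv2.INTER_CUBIC);cv2.imwrite("pics/s9z.png",a[:,:,::-1])
p=proj(d["scene"],[.5284,.0047,.09]).astype(int)
b=cv2.resize(d["scene"]["img"][p[1]-60:p[1]+55,p[0]-60:p[0]+60],(600,575),interpolation=cv2.INTER_CUBIC);cv2.imwrite("pics/c9z.png",b[:,:,::-1]);print(p)
E
```

```text
13.1333 [408.96  64.6  245.86] tipz 148.96 [-0.25  0.28  0.41] [ 0.006  0.003 -0.013] 0.08533625890290705
scene [[300.1, 167.3], [299.5, 179.7], [299.1, 186.0]]
side [[269.4, 140.1], [269.9, 151.6], [270.1, 157.5]]
wrist [[275.3, 385.6], [276.1, 358.9], [276.4, 346.7]]
[299 180]
```

View pics/s9z.png

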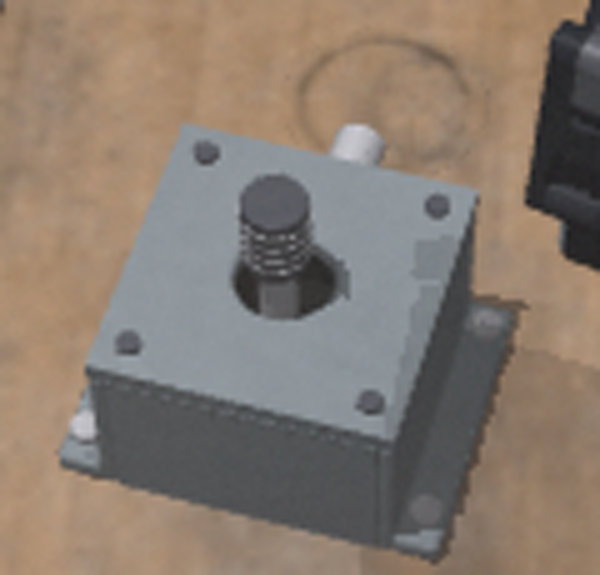

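View pics/c9z.png

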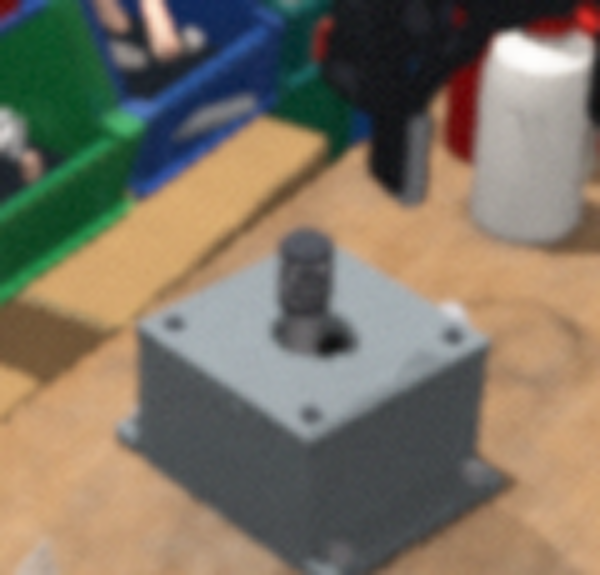

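View pics/side9.png

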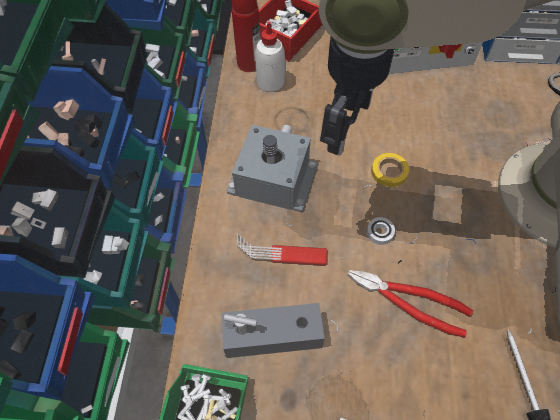

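The knob top appears at (270,140) in the side view, against a predicted (269.4,140.1) for a fully home, upright pin. The cross pin and hex keys haven't moved. Handing in.

```bash
python3 -c "
from rig import env
print(env.close_job())"
```

```text
the job is handed in; nothing more can be done
None
```

The locking pin is fully home in the index plate, upright and released, and the job was handed in at about 13 s of the 64 s allowed.

**What I did:** I took the round-knobbed pin out of the stand and lowered it through the window. Its tip touched the plate at about 6 N, then slid toward a dark 16 mm spot I had picked out in the wrist camera. The pin dropped into the hole there, about 5 mm from the middle of the window. I pushed it down with the gripper until it bottomed at about 5 N and pressed on to about 12 N. I then eased off, let go and backed away.

**Last checks:**
- **Seating:** the tip stood at 18.3 mm when it bottomed, which fits the 20 mm home height less the plate's sink under that load.
- **Upright and home:** the knob top in the side view was within 1 pixel of where an upright, fully home pin should appear. The scene view was about 1.5 pixels off, and that camera had shown a similar bias on the window before.
- **Forces:** the highest force I read on the head was about 12 N. I read it only at the end of each move, so brief peaks in between were not seen.
- **Other items:** the cross-handled pin and hex keys look unmoved in the side view, and the robot is touching nothing.

No check failed. The gripper width read 22 mm on the 24 mm knob, a small mismatch that stayed the same throughout.

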